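Pack the parts pots into the round tin in the watch box

TASK

Lift the watch box's lid until it rests on its stop, then pack every knobbed parts pot from the tray into the round tin inside the box: all flat on the tin's floor and nested close together like a honeycomb, one in the middle of the tin and the others round it, each almost touching the middle one and at least one neighbour in the ring. Then shut the lid fully, and leave everything else where it is.

Things in the scene. Friction and masses are not known exactly. Their poses are not given: they have to be found in the camera images.
- lid (a joint): opening angle of the watch box's flip-top lid: 0 = shut, 1.75 = fully open, leaning back on its stop about 10 degrees past upright. The hinge is soft-closing (damped): let go below about 1.5 rad the lid sinks shut by itself in a few seconds, past that it settles back on the stop. Lid 300 g, about 1.5 N to lift at the tab, a little more when moved fast
- lid_hinge (a point): point on the lid's hinge line, mid-length, at the box's rear top edge (50.5 mm above the desk); its axes turn with the lid, the hinge line is its y axis; with the lid shut x points from the box's front to its rear and z up. The lid is a panel 190 x 190 x 10 mm whose underside is this frame's z = 0, reaching 190 mm from here to -x
- lid_tab (a point): grip point of the brass lift tab on the middle of the lid's front edge; axes as lid_hinge, from which it lies at -208 mm in x and 5 mm in z of the turning frame. The tab is a flat plate 24 mm wide (y), 8 mm thick, standing out 28 mm from the lid's edge (this point is 18 mm out); it can be pinched across its 24 mm width from above, shut or open
- box: slim wooden watch box, fixed, 190 x 190 mm and 60 mm high with its lid shut; walls 8 mm thick and 50 mm high, inner floor 6 mm above the desk. Origin: centre of its underside; front (with the tab) faces its -x, hinge along its +x edge, z up. It may stand left or right of the robot's centre line
- tin: round open tin of bright steel plate that stands fixed in the watch box (hidden while the lid is shut), near its middle: inside diameter 129 mm, wall about 2 mm (4 mm at most), rim 16 mm high, base 2 mm thick. Origin: centre of its underside, 6 mm above the desk, so pots in it stand at 8 mm. It takes seven pots lying flat, with 4.5 mm to spare all round
- tray: brushed aluminium tray, fixed, drawn out of a low white cassette behind it: 226 x 226 mm, floor 11 mm above the desk, rim 10 mm above the floor and 3 mm thick. The cassette is 200 x 250 mm and 26 mm high and joins the tray's +x edge. Origin: centre of the tray at desk level; z up
- pot1: parts pot: low round black pot, 40 mm diameter and 20 mm high with a flat top, foot edge bevelled 2.5 mm, and on its middle a round steel knob 14 mm diameter and 16 mm high (36 mm in all); about 50 to 100 g; upright on the tray at the start. Origin: centre of its underside; z up. All pots are alike; five to seven are there (None from the start: not there)
- pot2: parts pot: low round black pot, 40 mm diameter and 20 mm high with a flat top, foot edge bevelled 2.5 mm, and on its middle a round steel knob 14 mm diameter and 16 mm high (36 mm in all); about 50 to 100 g; upright on the tray at the start. Origin: centre of its underside; z up. All pots are alike; five to seven are there (None from the start: not there)
- pot3: parts pot: low round black pot, 40 mm diameter and 20 mm high with a flat top, foot edge bevelled 2.5 mm, and on its middle a round steel knob 14 mm diameter and 16 mm high (36 mm in all); about 50 to 100 g; upright on the tray at the start. Origin: centre of its underside; z up. All pots are alike; five to seven are there (None from the start: not there)
- pot4: parts pot: low round black pot, 40 mm diameter and 20 mm high with a flat top, foot edge bevelled 2.5 mm, and on its middle a round steel knob 14 mm diameter and 16 mm high (36 mm in all); about 50 to 100 g; upright on the tray at the start. Origin: centre of its underside; z up. All pots are alike; five to seven are there (None from the start: not there)
- pot5: parts pot: low round black pot, 40 mm diameter and 20 mm high with a flat top, foot edge bevelled 2.5 mm, and on its middle a round steel knob 14 mm diameter and 16 mm high (36 mm in all); about 50 to 100 g; upright on the tray at the start. Origin: centre of its underside; z up. All pots are alike; five to seven are there (None from the start: not there)
- pot6: parts pot: low round black pot, 40 mm diameter and 20 mm high with a flat top, foot edge bevelled 2.5 mm, and on its middle a round steel knob 14 mm diameter and 16 mm high (36 mm in all); about 50 to 100 g; upright on the tray at the start. Origin: centre of its underside; z up. All pots are alike; five to seven are there (None from the start: not there)
- pot7: parts pot: low round black pot, 40 mm diameter and 20 mm high with a flat top, foot edge bevelled 2.5 mm, and on its middle a round steel knob 14 mm diameter and 16 mm high (36 mm in all); about 50 to 100 g; upright on the tray at the start. Origin: centre of its underside; z up. All pots are alike; five to seven are there (None from the start: not there)
- loupe: watchmaker's eye loupe, black, tapered, 35 mm diameter and 30 mm high, on the tray among the pots; no knob. Not to be packed. Origin: underside, middle. Bystander
- cushion: round grey case cushion, 49 mm diameter, 16 mm high, on the tray among the pots; no knob. Not to be packed. Origin: underside, middle. Bystander
- dish: grey ceramic dish, 90 mm diameter, 22 mm high, on the tray's cassette. Origin: underside, middle. Bystander
- container: clear plastic parts container, 86 x 61 x 29 mm, on the tray's cassette. Origin: underside, middle. Bystander
- blower: orange dust blower standing upright, 58 mm diameter, 137 mm high, right of the work. Origin: underside, middle. Bystander
- wrench: stainless steel caseback wrench, about 190 mm long, lying along x left of the work. Origin: underside, middle. Bystander
- driver: screwdriver, 150 mm long, lying along x right of the work. Origin: underside, middle. Bystander
Things that resemble listed ones, but are neither listed nor needed, are in the scene too. Leave any blue or orange look-alike of the pot6 alone.

How it is judged:
By the outcome, as a careful person would: the job done as asked, in the order asked, and still so for the second after the job is handed in, with the robot touching nothing.
Of pot1, pot2, pot3, pot4, pot5, pot6, pot7 only 5 to 7 are there at a start; the rules pass over those that are not, and their reading is None.
At some moment in a run one of pot1, pot2, pot3, pot4, pot5, pot6, pot7 may be knocked a few centimetres aside while the robot is not near it.
It also fails if it takes over 210 s, if anything falls off the work surface, if the arm or the gripper's body presses on something with over 40 N, if the wrist force passes 120 N, or if a joint passes its speed limit or range.

ROBOT

A 7-joint arm with a two-finger parallel gripper is mounted at the origin on the work surface. World frame = base frame: x ahead of the robot, y to its left, z up, the work surface at z = 0. Lengths are in mm, angles in rad, forces in N, time in s.
With the tool pointing down it reaches from about 350 to 900 mm from the base axis. Payload 19.9 kg.
Tool frame: the origin (TCP) lies midway between the tips of the shut fingers; the grasp point (between the pads) lies 19 mm behind it (ctrl.hold_point_z is the distance from the TCP to the grasp point, in mm); x points along the fingers, y is the direction in which the jaws open and shut, and the axes are right-handed (so a half turn about x gives the same grasp; the last joint's range is limited). The gripper opens to 85 mm and grips with 20 to 120 N. Pads are 22 mm wide; open, the fingers measure 114 mm over their backs; the gripper's body (76 mm by 85 mm) begins 54 mm behind the grasp point. The pads swing forward as they close: fully open they stand 13 mm farther back than shut.
Start: joints at [-1.306, 0.417, -0.01, 1.614, 0.005, 1.111, -0.053], TCP at [188.745, 595.799, 231.26] pointing down, gripper open.
Joint ranges: [-2.81, 2.81], [-0.39, 2.02], [-1.27, 1.25], [0.06, 2.57], [-1.19, 4.33], [0.19, 2], [-2.82, 2.82]. Speed limits (rad/s): [1.89, 1.89, 2.39, 2.39, 3.01, 3.01, 3.01].

INTERFACE

Orientations are given as a rotation vector (axis times angle).
In Python, from bench import ctrl gives the robot as it stands. The module is installed in compiled form; this text tells all that it offers.
- The arm moves only by the tool carry_out, never from a script. Its arguments are lists of equal length, an entry for each row: "translation": the shift along the tool's x, y, z in cm, a list of three; "yaw": the turn about the tool's x in degrees. A call has 1 to 8 rows; each row is the pose to reach, as a shift and turn from the pose commanded when the call began, along the tool's axes at that moment; what a row does not reach only later rows make up. A row lasts 1/12 s, in which the tool goes at most 41.7 mm and 7.16 degrees, less where a joint would pass 70% of its speed; a pose out of reach is approached as far as the arm can. A call with a gripper value outside its range is refused whole. "hand" is the opening, from -1 (shut) to 1 (fully open), so that 0 is half open, set as the call begins (left out, the last holds). The fingers move at their own pace and stop on an object; "newtons" is the grip in N (left out, the last holds). Time passes only in rows, so rows that repeat a pose let the fingers close. It gives the time, the measured TCP pose, the force and the opening at its end, in the units of the state.
- ctrl.read_state(): the state, without advancing time (a new reading comes with each control period).
- ctrl.get_image(name): name is "scene" or "side" or "wrist"; returns a dict with "pixels" (400x640x3 uint8, red, green, blue), "depth" (400x640 float32, mm along the optical axis (not along the pixel's ray), 0 where there is no reading), "fx", "fy", "cx", "cy" (pixels), "k1" (the pictures are not rectified: a ray, as slopes to the right and down, at radius r is drawn at 1 + k1 r^2 times it, then the intrinsics apply), "xyz" and "attitude" of the camera in the world; the wrist camera has in their place "mount" (4x4, takes a point from camera to tool coordinates, whose origin is the TCP and whose axes are the tool frame's). Camera axes: x right, y up, looking along -z (the intrinsics and any distortion apply to the point x, -y, -z); pixel columns grow to the right and rows downward; lengths in mm; the calibration is good to about 2 mm. A picture is of the moment at which its call begins: read the wrist's pose just before it.
- ctrl.close_job(): hands the job in, once; it reports no verdict.
The state is a dict: "clock": time; "qpos": joint angles; "qd": joint speeds; "effort": joint torques, N m; "ee_pos": TCP position; "eef_rot": TCP orientation; "force": force on the tool from outside, world axes, zero at the start; "wrist_torque": the same for the moment, N m; "gripper_width": opening from 0.0 (shut) to 1.0 (fully open).
Only numpy, scipy, OpenCV 4.12 (cv2) and the standard library are available. Lean on these libraries where they do the work, as an engineer would, in place of code of your own. Each camera call takes 0.05 s, during which the arm holds its last target. There are 200 camera calls.

## Working session

There is one attempt and no reset: what is moved stays moved. The work goes in short steps, Python scripts to look and compute and a tool call to move; the robot and the scene stay as the last step left them, time stands still between calls to the robot, and variables do not carry over. Pictures are saved under pics/ and viewed, about 12 in all and at most 16, crops included, and the job is handed in when it is done.

Besides the shell and the picture viewer there is one more tool, called as name(argument=value, ...), one argument or row to a line, values as JSON. carry_out: Moves the arm, as the interface text tells. Its arguments: {"type":"object","properties":{"translation":{"type":"array"},"yaw":{"type":"array"},"hand":{"type":"number"},"newtons":{"type":"number"}},"required":["translation","yaw"]}

```bash
mkdir -p pics; ls
cat > h.py <<'E'
import numpy as np, cv2
from bench import ctrl
from scipy.spatial.transform import Rotation as R
def cam(name):
    s=ctrl.read_state(); im=ctrl.get_image(name)
    if name=="wrist":
        T=np.eye(4); T[:3,:3]=R.from_rotvec(s["eef_rot"]).as_matrix(); T[:3,3]=s["ee_pos"]
        im["T"]=T@np.array(im["mount"])
    else:
        T=np.eye(4); a=np.array(im["attitude"]); T[:3,:3]=R.from_rotvec(a).as_matrix() if a.shape==(3,) else a
        T[:3,3]=im["xyz"]; im["T"]=T
    return im
def rays(im,uv):
    uv=np.array(uv,float).reshape(-1,2)
    K=np.array([[im["fx"],0,im["cx"]],[0,im["fy"],im["cy"]],[0,0,1]])
    p=cv2.undistortPoints(uv[:,None],K,np.array([im["k1"],0,0,0,0.]),None,None)[:,0] if 0 else cv2.undistortPoints(uv[:,None],K,np.array([im["k1"],0,0,0,0.]))[:,0]
    d=np.c_[p[:,0],-p[:,1],-np.ones(len(p))]
    return d@im["T"][:3,:3].T
def onplane(im,uv,z):
    d=rays(im,uv); o=im["T"][:3,3]; return o+d*((z-o[2])/d[:,2])[:,None]
def bydepth(im,uv):
    uv=np.array(uv,float).reshape(-1,2); d=rays(im,uv)
    z=np.array([im["depth"][int(v),int(u)] for u,v in uv]); return im["T"][:3,3]+d*z[:,None]
def save(im,fn): cv2.imwrite("pics/"+fn,cv2.cvtColor(im["pixels"],cv2.COLOR_RGB2BGR))
def proj(im,P):
    P=np.atleast_2d(P); q=(P-im["T"][:3,3])@im["T"][:3,:3]
    x=q[:,0]/-q[:,2]; y=q[:,1]/q[:,2]; r=1+im["k1"]*(x*x+y*y)
    return np.c_[im["fx"]*x*r+im["cx"], im["fy"]*y*r+im["cy"]]
E
python3 - <<'E'
from h import *
for k,v in ctrl.read_state().items(): print(k,np.round(v,3))
ims=[]
for n in("scene","side","wrist"):
    im=cam(n); save(im,n+"0.png"); print(n,{k:np.round(im[k],3).tolist() for k in im if k not in("pixels","depth")})
E
```

```text
pics
clock 0.0
qpos [-1.306  0.418 -0.01   1.614  0.005  1.111 -0.053]
qd [-0.001 -0.002  0.001 -0.001  0.001  0.001  0.001]
effort [-0.0000e+00 -8.6445e+01  6.7900e-01 -4.3489e+01  1.9000e-02  8.0000e-03
  0.0000e+00]
ee_pos [188.645 595.469 230.626]
eef_rot [ 0.24   1.557 -0.242]
force [ 0.62   0.409 -1.137]
wrist_torque [-0.019 -0.002  0.019]
gripper_width 1.001
scene {'fx': 475.841, 'fy': 475.841, 'cx': 318.668, 'cy': 197.649, 'k1': 0.03, 'xyz': [1237.894, -613.789, 981.383], 'attitude': [0.746, 0.336, 0.751], 'T': [[0.695, -0.493, 0.524, 1237.894], [0.719, 0.495, -0.488, -613.789], [-0.018, 0.716, 0.698, 981.383], [0.0, 0.0, 0.0, 1.0]]}
side {'fx': 441.6, 'fy': 441.6, 'cx': 319.07, 'cy': 201.811, 'k1': -0.041, 'xyz': [400.617, 1037.152, 744.061], 'attitude': [0.122, -1.428, -2.631], 'T': [[-0.986, 0.089, -0.14, 400.617], [-0.166, -0.537, 0.827, 1037.152], [-0.002, 0.839, 0.545, 744.061], [0.0, 0.0, 0.0, 1.0]]}
wrist {'fx': 342.703, 'fy': 342.703, 'cx': 319.88, 'cy': 200.828, 'k1': -0.036, 'mount': [[-0.0, 0.291, -0.957, -142.262], [1.0, 0.001, -0.0, 0.297], [0.0, -0.957, -0.291, -74.96], [0.0, 0.0, 0.0, 1.0]], 'T': [[0.302, -0.912, -0.277, 117.331], [0.953, 0.289, 0.089, 618.597], [-0.001, -0.291, 0.957, 372.98], [0.0, 0.0, 0.0, 1.0]]}
```

View images.

View pics/scene0.png

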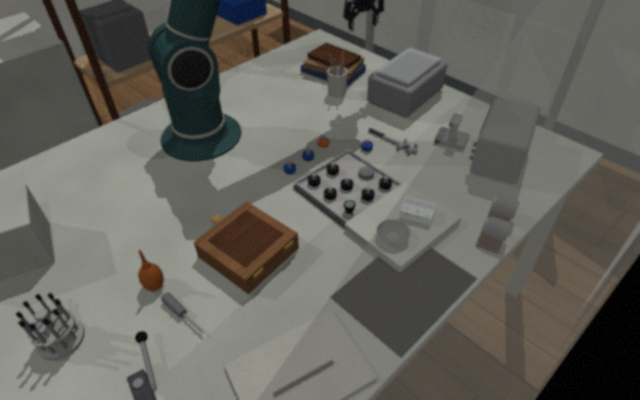

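View pics/side0.png

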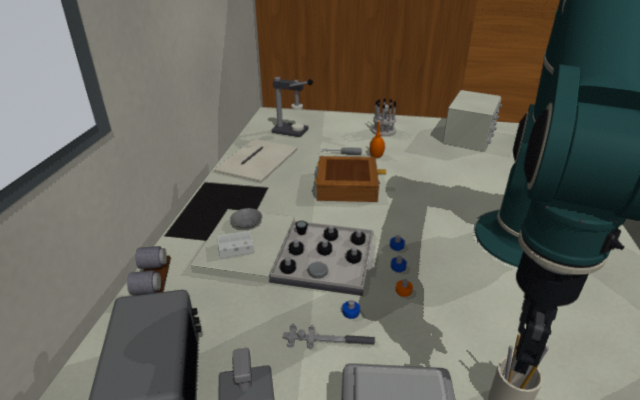

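The scene view shows the box at about (247,245) with its tab at (217,219), and the tray at (347,188) holding dark pots. Side view pots: (331,234), (358,238), (296,248), (324,248), (354,256), (288,266). Look-alikes: loupe at (302,228), cushion at (318,269), blue knobbed pots at (397,243), (399,264) and (351,310), and an orange one at (404,288). I'll check these in a close crop.

Run:
```python
from h import *
a=cv2.imread("pics/side0.png")[205:300,265:415]; b=cv2.imread("pics/scene0.png")[195:295,185:305]
c=cv2.imread("pics/side0.png")[150:207,310:395]
A=cv2.resize(a,None,fx=5,fy=5,interpolation=cv2.INTER_CUBIC)[:,:420*2]
A=A[:, :800][:, :]; 
B=cv2.resize(b,(400,333),interpolation=cv2.INTER_CUBIC); C=cv2.resize(c,(400,268),interpolation=cv2.INTER_CUBIC)
A=cv2.resize(a,(600,380),interpolation=cv2.INTER_CUBIC)
o=np.zeros((600,800,3),np.uint8); o[:333*2//3,0:267]=cv2.resize(B,(267,222)); o[:222,270:601]=cv2.resize(C,(331,222)); o[220:600,:600]=A
cv2.imwrite("pics/crop1.png",cv2.convertScaleAbs(o,alpha=1.4))
```

```text
(no output)
```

View pics/crop1.png

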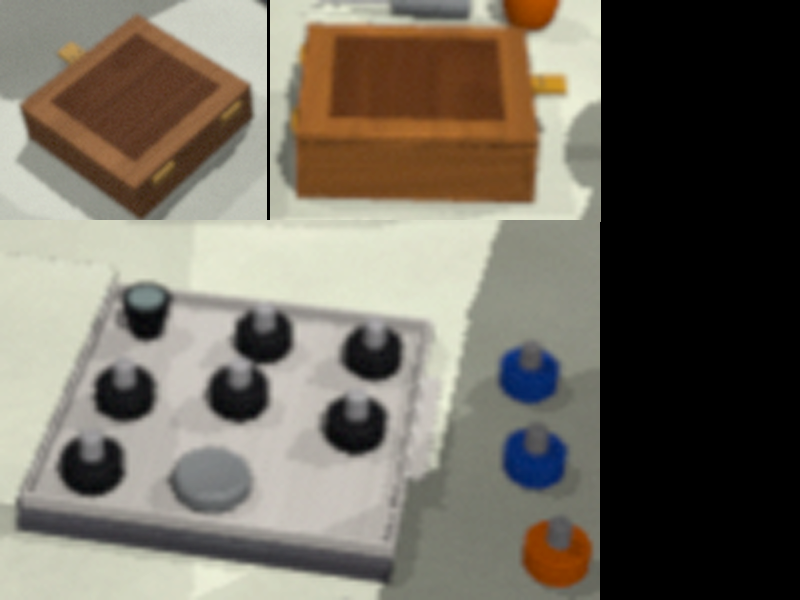

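Confirmed: six black knobbed pots, no blue or orange ones among them. The loupe is at side (302,228) and the cushion at (318,269).

Run:
```python
from h import *
im=cam("scene"); s=cam("side")
print("scene top corners",onplane(im,[(247,202),(298,234.6),(246.6,267.8),(196,241.3)],60.5).round(0).tolist())
# side crop C: scale 331/85 =3.894, offset 310,150, drawn from x=270
f=lambda x,y:(310+(x-270)/3.894,150+y/3.894)
print("side top corners",onplane(s,[f(305,25),f(527,25),f(537,142),f(297,137)],60.5).round(0).tolist())
print("tab scene",onplane(im,[(185+69/2.225,195+52/2.225)],56).round(0), "side",onplane(s,[f(555,84)],56).round(0))
g=lambda x,y:(265+x/4,205+(y-220)/4)
k=[(265,306),(375,323),(124,363),(240,363),(357,393),(92,433)]
print("pots",onplane(s,[g(*p) for p in k],47).round(0).tolist())
print("tray",onplane(s,[g(115,272),g(430,318),g(388,560),g(20,510)],21).round(0).tolist())
print("loupe,cush",onplane(s,[g(147,297),g(212,475)],35).round(0).tolist())
print("look",onplane(s,[g(530,375),g(535,460),g(558,555)],10).round(0).tolist())
```

```text
scene top corners [[419.0, -121.0, 60.0], [607.0, -102.0, 60.0], [598.0, -261.0, 60.0], [440.0, -301.0, 61.0]]
side top corners [[624.0, -278.0, 60.0], [434.0, -309.0, 60.0], [414.0, -113.0, 60.0], [598.0, -90.0, 60.0]]
tab scene [[ 406. -216.   56.]] side [[ 405. -216.   56.]]
pots [[528.0, 93.0, 47.0], [454.0, 100.0, 47.0], [608.0, 169.0, 47.0], [535.0, 156.0, 47.0], [458.0, 175.0, 47.0], [613.0, 239.0, 47.0]]
tray [[644.0, 35.0, 21.0], [419.0, 53.0, 21.0], [427.0, 291.0, 21.0], [647.0, 285.0, 21.0]]
loupe,cush [[611.0, 80.0, 35.0], [537.0, 251.0, 35.0]]
look [[349.0, 91.0, 10.0], [345.0, 177.0, 10.0], [330.0, 260.0, 10.0]]
```

```bash
cat >> h.py <<'E'
def tool():
    s=ctrl.read_state(); return np.array(s["ee_pos"]),R.from_rotvec(s["eef_rot"])
def need(target,yawdir=None):
    "shift in cm in tool axes and yaw deg to bring tool y onto world direction yawdir (mod 180)"
    p,r=tool(); M=r.as_matrix(); sh=M.T@(np.array(target)-p)/10
    out=[sh.round(2).tolist()]
    if yawdir is not None:
        d=M.T@np.array([yawdir[0],yawdir[1],0.]); a=np.degrees(np.arctan2(d[2],d[1])); out.append([round(a,1),round((a+360)%360-180,1)])
    return out
E
python3 - <<'E'
from h import *
p,r=tool(); print(r.as_matrix().round(3)); b=np.array([-.1,.995])
print(need([405,-216,200],b)); print(ctrl.read_state()["qpos"].round(2) if hasattr(ctrl.read_state()["qpos"],"round") else 0)
E
```

```text
[[-0.     0.302  0.953]
 [-0.001  0.953 -0.302]
 [-1.    -0.001  0.   ]]
[[3.14, -70.84, 45.13], [np.float64(-23.3), np.float64(156.7)]]
[-1.31  0.42 -0.01  1.61  0.    1.11 -0.05]
```

carry_out(
  translation=[
    [-0.5,-2.2,3.2],
    [-1,-4.4,6.4],
    [-1.5,-6.6,9.6],
    [-2,-8.8,12.8],
    [-2.5,-11,16],
    [-3,-13.2,19.2],
    [-3.5,-15.4,22.4],
    [-4,-17.6,25.6],
  ],
  yaw=[0,0,0,0,0,0,0,0],
)

```text
clock: 0.92
ee_pos: [380.4, 349.0, 271.7]
eef_rot: [0.241, 1.557, -0.241]
force: [0.6, 0.5, 0.5]
gripper_width: 1.003
```

carry_out(
  translation=[
    [-0.5,-2.2,3.2],
    [-1,-4.4,6.4],
    [-1.5,-6.6,9.6],
    [-2,-8.8,12.8],
    [-2.5,-11,16],
    [-3,-13.2,19.2],
    [-3,-13.2,19.2],
    [-3,-13.2,19.2],
  ],
  yaw=[-3.3,-7.3,-11.3,-15.3,-19.3,-23.3,-23.3,-23.3],
)

```text
clock: 1.58
ee_pos: [523.8, 164.8, 301.3]
eef_rot: [-0.076, 1.569, 0.075]
force: [-0.2, 1.0, 0.0]
gripper_width: 0.998
```

Run:
```python
from h import *
im=cam("wrist"); save(im,"w1.png"); p,r=tool(); print(p.round(1),r.as_matrix().round(3).tolist())
print(need([400,-216,180],[-.1,.995]))
d=im["depth"]; h=np.zeros_like(d)
vv,uu=np.mgrid[0:400,0:640]; P=bydepth(im,np.c_[uu.ravel(),vv.ravel()]).reshape(400,640,3)
px=im["pixels"].astype(int)
# knob tops z~47 on tray
m=(abs(P[...,2]-47)<5)&(d>0)
n,l,st,c=cv2.connectedComponentsWithStats(m.astype(np.uint8))
for i in range(1,n):
    if st[i,4]>30: q=P[l==i]; print(c[i].round(1),st[i,4],q.mean(0).round(1), onplane(im,[c[i]],47)[0].round(1))
```

```text
[522.9 166.4 301.1] [[-0.0, -0.098, 0.995], [-0.0, 0.995, 0.098], [-1.0, -0.0, -0.0]]
[[12.12, -36.85, -15.98], [np.float64(-0.1), np.float64(179.9)]]
[ 85.5 121.8] 978 [ 502.5 -108.1   46.9] [ 500.6 -108.1   47. ]
[267.9  96.9] 128 [454.7 100.6  46.5] [454.7 100.6  47. ]
[333.5 107.5] 119 [459.2 174.6  46.4] [459.1 174.5  47. ]
[258.8 161.5] 106 [528.5  93.9  46.1] [528.3  94.   47. ]
[310.3 172.3] 107 [535.6 155.1  46.1] [535.4 155.1  47. ]
[314.6 229.8] 96 [607.9 166.8  46. ] [607.5 166.8  47. ]
[371.1 238.7] 98 [613.  238.6  46. ] [612.6 238.4  47. ]
[614.8 261. ] 116 [614.8 565.   47. ] [614.8 565.   47. ]
[319.1 309.3] 189 [721.3 183.3  46.9] [721.2 183.4  47. ]
[246.8 334.5] 952 [773.1  87.4  45.9] [771.6  87.6  47. ]
[609.6 320.4] 334 [705.1 591.5  46.9] [705.  591.4  47. ]
```

View pics/w1.png

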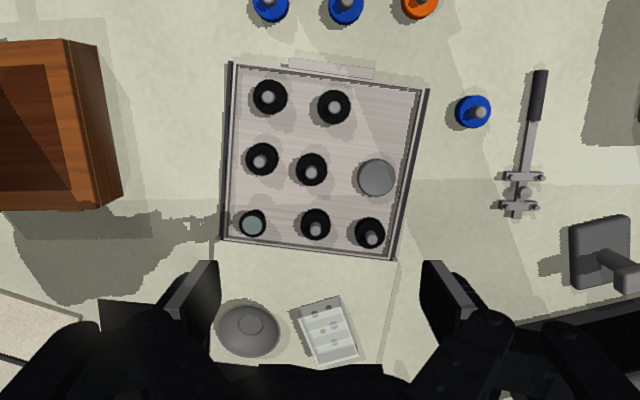

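carry_out(
  translation=[
    [1.1,-3.35,-1.45],
    [2.2,-6.7,-2.9],
    [3.3,-10.05,-4.35],
    [4.4,-13.4,-5.8],
    [5.5,-16.75,-7.25],
    [6.6,-20.1,-8.7],
    [7.7,-23.45,-10.15],
    [8.8,-26.8,-11.6],
  ],
  yaw=[0,0,0,0,0,0,0,0],
)

```text
clock: 2.3
ee_pos: [433.2, -111.5, 212.9]
eef_rot: [-0.079, 1.569, 0.08]
force: [1.8, -1.0, -0.3]
gripper_width: 1.001
```

carry_out(
  translation=[
    [1.1,-3.35,-1.45],
    [2.2,-6.7,-2.9],
    [3.3,-10.05,-4.35],
    [3.3,-10.05,-4.35],
    [3.3,-10.05,-4.35],
    [3.3,-10.05,-4.35],
  ],
  yaw=[0,0,0,0,0,0],
)

```text
clock: 2.8
ee_pos: [401.2, -214.5, 180.3]
eef_rot: [-0.079, 1.569, 0.079]
force: [0.1, 0.1, -0.9]
gripper_width: 0.998
```

Run:
```python
from h import *
s=cam("side"); print("blower",onplane(s,[(377,157)],0).round())
im=cam("wrist"); save(im,"w2.png"); p,r=tool(); print(p.round(1),r.as_matrix().round(3).tolist())
d=im["depth"]; vv,uu=np.mgrid[0:400,0:640]; P=bydepth(im,np.c_[uu.ravel(),vv.ravel()]).reshape(400,640,3)
np.save("P.npy",P)
hsv=cv2.cvtColor(im["pixels"],cv2.COLOR_RGB2HSV)
m=(abs(P[...,2]-59.5)<5)&(d>0)&(P[...,0]<450)&(P[...,1]>-260)&(P[...,1]<-170)
n,l,st,c=cv2.connectedComponentsWithStats(m.astype(np.uint8))
for i in range(1,n):
    if st[i,4]>60: q=P[l==i]; print(c[i].round(1),st[i].tolist(),q.mean(0).round(1),q.min(0).round(1),q.max(0).round(1))
```

```text
blower [[ 433. -425.    0.]]
[ 401.5 -214.3  180.5] [[0.0, -0.102, 0.995], [0.0, 0.995, 0.102], [-1.0, 0.0, 0.0]]
[317.4 227.6] [259, 186, 112, 70, 4381] [ 429.8 -212.8   59.7] [ 394.8 -260.    54.6] [ 450.  -170.    62.6]
```

View pics/w2.png

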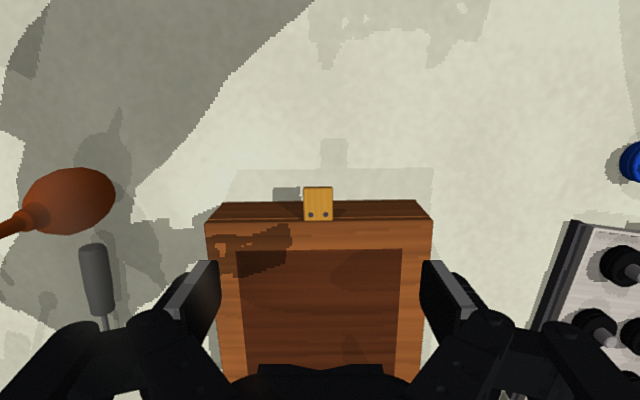

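The wrist view shows the brass tab at (304–333, 186–220), on the lid's front edge, which runs from (205,222) to (432,219).

Run:
```python
from h import *
im=cam("wrist")
a=onplane(im,[(304,186.5),(333,186.5),(304,220.5),(333,220.5)],59.5); print(a.round(1).tolist())
e=onplane(im,[(205,222),(432,219)],60.5); print(e.round(1).tolist()); v=e[1]-e[0]; print(np.linalg.norm(v),np.degrees(np.arctan2(-v[0],v[1])))
print(ctrl.read_state()["qpos"])
```

```text
[[396.2, -226.8, 59.5], [393.8, -203.9, 59.5], [424.7, -224.2, 59.5], [422.3, -200.7, 59.5]]
[[433.9, -304.8, 60.5], [412.5, -120.4, 60.5]]
185.5852818884973 6.622770944901995
[-0.06821216  0.19377956  0.54828668  2.08700567 -0.12990455  0.8923522
  2.22640238]
```

Run:
```python
import numpy as np
f=lambda t:np.array([-(208*np.sin(t)-5*(1-np.cos(t))),208*(1-np.cos(t))+5*np.sin(t)])/10
for k in range(4):
    t0=.42*k; print([[round(float(v[0]),2),0,round(float(v[1]),2)] for v in (f(t0+.0525*(i+1))-f(t0) for i in range(8))])
```

```text
[[-1.09, 0, 0.05], [-2.18, 0, 0.17], [-3.26, 0, 0.34], [-4.32, 0, 0.56], [-5.38, 0, 0.84], [-6.42, 0, 1.18], [-7.44, 0, 1.57], [-8.44, 0, 2.01]]
[[-0.97, 0, 0.49], [-1.92, 0, 1.04], [-2.84, 0, 1.63], [-3.72, 0, 2.28], [-4.57, 0, 2.96], [-5.38, 0, 3.69], [-6.15, 0, 4.47], [-6.88, 0, 5.28]]
[[-0.69, 0, 0.85], [-1.33, 0, 1.73], [-1.92, 0, 2.65], [-2.47, 0, 3.6], [-2.96, 0, 4.57], [-3.41, 0, 5.57], [-3.8, 0, 6.59], [-4.13, 0, 7.63]]
[[-0.28, 0, 1.06], [-0.51, 0, 2.12], [-0.68, 0, 3.2], [-0.79, 0, 4.29], [-0.84, 0, 5.38], [-0.84, 0, 6.47], [-0.78, 0, 7.56], [-0.67, 0, 8.65]]
```

carry_out(
  translation=[
    [3,0,0.4],
    [6,0,0.4],
    [9,0,0.4],
    [11.5,0,0.4],
    [13,0,0.4],
    [13.55,0,0.4],
    [13.55,0,0.4],
    [13.55,0,0.4],
  ],
  yaw=[0,0,0,0,0,0,0,0],
)

```text
clock: 3.62
ee_pos: [405.4, -215.1, 45.5]
eef_rot: [-0.079, 1.569, 0.079]
force: [0.4, 0.1, -0.6]
gripper_width: 0.998
```

carry_out(
  translation=[
    [0,0,0],
    [0,0,0],
    [0,0,0],
    [0,0,0],
    [0,0,0],
    [0,0,0],
    [0,0,0],
    [0,0,0],
  ],
  yaw=[0,0,0,0,0,0,0,0],
  hand=-1,
  newtons=30,
)

```text
clock: 4.28
ee_pos: [405.1, -215.8, 45.3]
eef_rot: [-0.079, 1.569, 0.078]
force: [-2.5, -2.1, 7.6]
gripper_width: 0.266
```

carry_out(
  translation=[
    [-1.09,0,0.05],
    [-2.18,0,0.17],
    [-3.26,0,0.34],
    [-4.32,0,0.56],
    [-5.38,0,0.84],
    [-6.42,0,1.18],
    [-7.44,0,1.57],
    [-8.44,0,2.01],
  ],
  yaw=[0,0,0,0,0,0,0,0],
)

```text
clock: 4.95
ee_pos: [425.1, -213.4, 130.2]
eef_rot: [-0.079, 1.569, 0.078]
force: [4.3, -3.4, -5.1]
gripper_width: 0.273
```

carry_out(
  translation=[
    [-0.97,0,0.49],
    [-1.92,0,1.04],
    [-2.84,0,1.63],
    [-3.72,0,2.28],
    [-4.57,0,2.96],
    [-5.38,0,3.69],
    [-6.15,0,4.47],
    [-6.88,0,5.28],
  ],
  yaw=[0,0,0,0,0,0,0,0],
)

```text
clock: 5.62
ee_pos: [477.9, -207.4, 198.6]
eef_rot: [-0.078, 1.57, 0.079]
force: [-1.0, 3.2, -3.2]
gripper_width: 0.269
```

Still gripping, and the forces are small. I'll carry on.

carry_out(
  translation=[
    [-0.69,0,0.85],
    [-1.33,0,1.73],
    [-1.92,0,2.65],
    [-2.47,0,3.6],
    [-2.96,0,4.57],
    [-3.41,0,5.57],
    [-3.8,0,6.59],
    [-4.13,0,7.63],
  ],
  yaw=[0,0,0,0,0,0,0,0],
)

```text
clock: 6.28
ee_pos: [554.2, -198.6, 239.7]
eef_rot: [-0.078, 1.57, 0.081]
force: [-3.9, 10.7, 2.5]
gripper_width: 0.267
```

carry_out(
  translation=[
    [-0.28,0,1.06],
    [-0.51,0,2.12],
    [-0.68,0,3.2],
    [-0.79,0,4.29],
    [-0.84,0,5.38],
    [-0.84,0,6.47],
    [-0.78,0,7.56],
    [-0.67,0,8.65],
  ],
  yaw=[0,0,0,0,0,0,0,0],
)

```text
clock: 6.95
ee_pos: [641.0, -188.5, 246.5]
eef_rot: [-0.078, 1.569, 0.083]
force: [-2.8, 14.9, 6.8]
gripper_width: 0.268
```

Run:
```python
from h import *
s=ctrl.read_state(); print(s["gripper_width"],np.round(s["force"],1),np.round(s["ee_pos"],1),np.round(s["qpos"],2))
```

```text
0.26786431788695625 [-2.8 14.9  6.8] [ 641.  -188.5  246.5] [-0.1   0.52  0.49  1.49 -0.26  1.19  2.11]
```

carry_out(
  translation=[
    [0,0,0],
    [0,0,0],
    [0,0,0],
    [0,0,0],
    [-1,0,0],
    [-3,0,0],
    [-5,0,0],
    [-6,0,0],
  ],
  yaw=[0,0,0,0,0,0,0,0],
  hand=0.5,
)

```text
clock: 7.62
ee_pos: [639.7, -192.4, 309.4]
eef_rot: [-0.079, 1.566, 0.077]
force: [0.5, -0.9, -0.0]
gripper_width: 0.749
```

carry_out(
  translation=[
    [0,0,-3.7],
    [0,0,-7.4],
    [0,0,-11],
    [2.5,0,-14],
    [6,0,-14.9],
    [9,0,-14.9],
    [10.6,0,-14.9],
    [10.6,0,-14.9],
  ],
  yaw=[0,0,0,0,0,0,0,0],
)

```text
clock: 8.28
ee_pos: [489.5, -206.1, 197.5]
eef_rot: [-0.077, 1.573, 0.079]
force: [0.6, -0.3, -0.5]
gripper_width: 0.749
```

Run:
```python
from h import *
im=cam("wrist"); save(im,"w3.png"); p,r=tool(); print(p.round(1),r.as_matrix().round(3).tolist())
```

```text
[ 490.5 -206.6  199.6] [[-0.002, -0.099, 0.995], [0.0, 0.995, 0.099], [-1.0, 0.0, -0.002]]
```

View pics/w3.png

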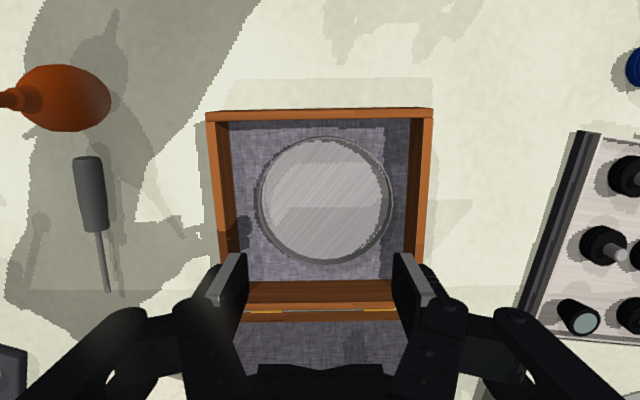

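The lid is open and the tin is visible at about (326,202), radius about 67 px. I'll fit the rim from depth and edges.

```bash
cat >> h.py <<'E'
from scipy.optimize import least_squares
def cloud(im):
    vv,uu=np.mgrid[0:400,0:640]; uv=np.c_[uu.ravel(),vv.ravel()].astype(float)
    return (im["T"][:3,3]+rays(im,uv)*im["depth"].ravel()[:,None]).reshape(400,640,3)
def circ(q,c0,r0=None):
    f=(lambda x:np.hypot(q[:,0]-x[0],q[:,1]-x[1])-(x[2] if r0 is None else r0))
    s=least_squares(f,[*c0]+([65] if r0 is None else []),loss="soft_l1",f_scale=1.); return s.x.round(2),np.abs(s.fun).mean().round(2)
E
python3 - <<'E'
from h import *
im=cam("wrist"); P=cloud(im); c=np.array([518,-202])
rr=np.hypot(P[...,0]-c[0],P[...,1]-c[1]); z=P[...,2]
for a,b in((17,20),(20,24)):
    m=(z>a)&(z<b)&(rr<76); print(a,m.sum(),circ(P[m],c))
print("floor z",np.median(z[rr<40]), "n",(rr<40).sum())
# edges: darkest/strongest gradient in radial direction, rim plane z=22
g=cv2.cvtColor(im["pixels"],cv2.COLOR_RGB2GRAY); e=cv2.Canny(cv2.GaussianBlur(g,(3,3),0),40,100)
v,u=np.nonzero(e); q=onplane(im,np.c_[u,v],22)
c2=c
d=np.hypot(q[:,0]-c2[0],q[:,1]-c2[1]); k=(d>58)&(d<73); print("edge",k.sum(),circ(q[k],c2))
# box interior walls: front wall top etc
lid=(z>80)&(P[...,0]>560)&(abs(P[...,1]+190)<80); print("lid pts",lid.sum(), P[lid].mean(0).round(1))
A=P[lid]
if len(A)>50:
    k=np.polyfit(A[:,2],A[:,0],1); print("lid slope x per z",k)
E
```

```text
17 302 (array([ 513.6 , -197.99,   64.72]), np.float64(0.38))
20 618 (array([ 513.86, -197.93,   64.88]), np.float64(0.41))
floor z 8.234092359601846 n 7385
edge 1153 (array([ 514.54, -200.65,   65.31]), np.float64(2.69))
lid pts 5854 [ 621.3 -191.9   98.6]
lid slope x per z [1.68985897e-01 6.04643056e+02]
```

Tin rim fit: centre (513.8,-198.0), r about 64.8, floor z 8.2, all as specified. The lid leans about 9.6° past upright, so it's on its stop. Next I go above the first pot, A (455,100.6).

carry_out(
  translation=[
    [0.7,3.1,0],
    [1.4,6.2,-0.1],
    [2.1,9.3,-0.1],
    [2.8,12.4,-0.2],
    [3.5,15.5,-0.2],
    [4.2,18.6,-0.3],
    [4.9,21.7,-0.3],
    [5.6,24.8,-0.4],
  ],
  yaw=[0,0,0,0,0,0,0,0],
  hand=-0.1,
)

```text
clock: 9.05
ee_pos: [463.4, 41.3, 145.6]
eef_rot: [-0.078, 1.566, 0.079]
force: [1.0, 0.1, 1.0]
gripper_width: 0.452
```

carry_out(
  translation=[
    [0.7,3.1,0],
    [1.4,6.1,0],
    [1.4,6.1,0],
    [1.4,6.1,0],
    [1.4,6.1,0],
  ],
  yaw=[0,0,0,0,0],
)

```text
clock: 9.47
ee_pos: [457.3, 100.2, 131.2]
eef_rot: [-0.078, 1.568, 0.079]
force: [0.1, 0.1, -0.1]
gripper_width: 0.449
```

```bash
cat >> h.py <<'E'
def knobs(im,ztop,near=None,rad=25,tol=4,nmin=40):
    P=cloud(im); m=(abs(P[...,2]-ztop)<tol)&(im["depth"]>0)
    if near is not None: m&=np.hypot(P[...,0]-near[0],P[...,1]-near[1])<rad
    n,l,st,c=cv2.connectedComponentsWithStats(m.astype(np.uint8)); out=[]
    for i in range(1,n):
        if st[i,4]>nmin:
            q=P[l==i]; (x,y),r=cv2.minEnclosingCircle(q[:,:2].astype(np.float32)); 
            out.append((round(x,1),round(y,1),round(r,1),round(float(np.median(q[:,2])),1),int(st[i,4])))
    return out
def tray(im): return [k for k in knobs(im,47) if 430<k[0]<640 and 40<k[1]<290]
E
python3 - <<'E'
from h import *
im=cam("wrist"); p,r=tool(); print(p.round(1),r.as_matrix().round(3)[:2].tolist())
print(tray(im))
k=min(tray(im),key=lambda k:np.hypot(k[0]-455,k[1]-100)); print(need([k[0],k[1],34],[-.1,.995]))
E
```

```text
[457.2  99.8 131.1] [[0.002, -0.099, 0.995], [0.0, 0.995, 0.099]]
[(454.3, 99.3, 7.0, 46.3, 310), (458.3, 174.9, 7.3, 46.3, 301), (529.0, 93.5, 7.3, 46.2, 246), (614.8, 236.3, 4.2, 46.3, 43)]
[[9.71, -0.02, -0.31], [np.float64(-0.1), np.float64(179.9)]]
```

carry_out(
  translation=[
    [3,0,-0.3],
    [6,0,-0.3],
    [8,0,-0.3],
    [9.2,0,-0.3],
    [9.7,0,-0.3],
    [9.7,0,-0.3],
  ],
  yaw=[0,0,0,0,0,0],
)

```text
clock: 10.02
ee_pos: [453.5, 99.1, 32.7]
eef_rot: [-0.078, 1.57, 0.077]
force: [-0.7, -0.6, 0.1]
gripper_width: 0.447
```

carry_out(
  translation=[
    [0,0,0],
    [0,0,0],
    [0,0,0],
    [0,0,0],
    [0,0,0],
  ],
  yaw=[0,0,0,0,0],
  hand=-1,
  newtons=40,
)

```text
clock: 10.43
ee_pos: [454.1, 100.1, 34.0]
eef_rot: [-0.078, 1.568, 0.078]
force: [-0.7, -2.5, 8.9]
gripper_width: 0.138
```

Run:
```python
from h import *
im=cam("wrist"); save(im,"w4.png"); p,r=tool(); print(p.round(1)); print(tray(im)); print(ctrl.read_state()["gripper_width"])
```

```text
[454.1 100.1  34. ]
[(449.6, 97.2, 17.0, 46.5, 1209), (444.7, 116.1, 3.2, 47.5, 137), (458.3, 174.7, 7.6, 46.3, 740)]
0.13824711405734028
```

View pics/w4.png

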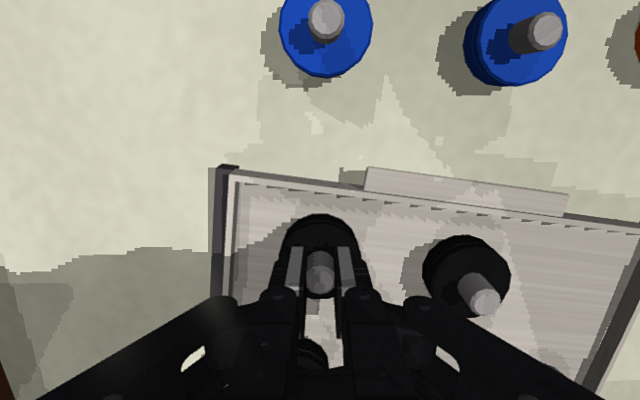

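carry_out(
  translation=[
    [-3,0,0],
    [-6.5,0,0],
    [-9,-2,0.2],
    [-9.6,-5.5,0.5],
    [-9.6,-9.2,0.9],
    [-9.6,-12.9,1.3],
    [-9.6,-16.6,1.6],
    [-9.6,-20.3,2],
  ],
  yaw=[0,0,0,0,0,0,0,0],
)

```text
clock: 11.15
ee_pos: [493.6, -101.5, 129.8]
eef_rot: [-0.079, 1.568, 0.079]
force: [0.9, 0.7, -0.6]
gripper_width: 0.137
```

carry_out(
  translation=[
    [0,-3.7,0.4],
    [0,-7.4,0.7],
    [0,-9.5,0.9],
    [0,-9.95,1],
    [0,-9.95,1],
    [0,-9.95,1],
  ],
  yaw=[0,0,0,0,0,0],
)

```text
clock: 11.65
ee_pos: [513.3, -197.2, 129.2]
eef_rot: [-0.078, 1.569, 0.079]
force: [0.6, 0.7, -0.9]
gripper_width: 0.14
```

Run:
```python
from h import *
p,r=tool(); print(p.round(1),r.as_matrix().round(3)[:2].tolist(),ctrl.read_state()["gripper_width"],np.round(ctrl.read_state()["qpos"],2))
print(need([513.8,-198,31.3],[-.1,.995]))
```

```text
[ 513.3 -197.2  129.2] [[0.0, -0.1, 0.995], [0.0, 0.995, 0.1]] 0.14014278845422434 [-0.06  0.44  0.46  1.91 -0.26  0.85  2.21]
[[9.79, -0.09, 0.04], [np.float64(-0.0), np.float64(180.0)]]
```

carry_out(
  translation=[
    [3,-0.1,0],
    [6,-0.1,0],
    [8,-0.1,0],
    [9,-0.1,0],
    [9.5,-0.1,0],
    [9.75,-0.1,0],
    [9.8,-0.1,0],
    [9.8,-0.1,0],
  ],
  yaw=[0,0,0,0,0,0,0,0],
)

```text
clock: 12.32
ee_pos: [514.0, -198.8, 32.0]
eef_rot: [-0.079, 1.568, 0.078]
force: [0.1, -1.1, 0.1]
gripper_width: 0.136
```

carry_out(
  translation=[
    [0,0,0],
    [0,0,0],
    [0,0,0],
    [-1,0,0],
    [-3,0,0],
    [-6,0,0],
    [-9.8,0,0],
    [-9.8,0,0],
  ],
  yaw=[0,0,0,0,0,0,0,0],
  hand=-0.45,
)

```text
clock: 12.98
ee_pos: [515.9, -200.3, 135.7]
eef_rot: [-0.08, 1.562, 0.076]
force: [1.1, -0.7, 0.6]
gripper_width: 0.278
```

Run:
```python
from h import *
p,r=tool(); im=cam("wrist"); print(p.round(1)); print(knobs(im,44,(513,-198),70)); print(need([528.5,94,130],[-.1,.995]))
P=cloud(im);z=P[...,2];rr=np.hypot(P[...,0]-513.8,P[...,1]+198);m=(z>18)&(z<24)&(rr<70)&(rr>60);print(m.sum(),circ(P[m],(513,-198)))
```

```text
[ 515.9 -200.3  135.7]
[(514.3, -198.8, 7.1, 43.3, 285)]
[[0.28, 29.08, 4.25], [np.float64(-0.0), np.float64(180.0)]]
1213 (array([ 514.11, -197.56,   64.51]), np.float64(0.43))
```

carry_out(
  translation=[
    [0,3.7,0.5],
    [0,7.4,1],
    [0,11.1,1.6],
    [0,14.8,2.1],
    [0,18.5,2.7],
    [0,22.2,3.2],
    [0,25.9,3.8],
    [0,29.1,4.2],
  ],
  yaw=[0,0,0,0,0,0,0,0],
  hand=-0.1,
)

```text
clock: 13.7
ee_pos: [525.8, 97.5, 129.1]
eef_rot: [-0.079, 1.57, 0.079]
force: [1.0, -0.1, -0.2]
gripper_width: 0.453
```

carry_out(
  translation=[
    [0,0,0],
    [0,0,0],
    [0,0,0],
  ],
  yaw=[0,0,0],
)

```text
clock: 13.95
ee_pos: [526.0, 94.3, 129.0]
eef_rot: [-0.079, 1.57, 0.078]
force: [1.0, -0.9, 0.2]
gripper_width: 0.452
```

```bash
cat >> h.py <<'E'
def look(g):
    im=cam("wrist"); p,r=tool(); t=tray(im); print(p.round(1),t); k=min(t,key=lambda k:np.hypot(k[0]-g[0],k[1]-g[1])); print(k,need([k[0],k[1],34],[-.1,.995]))
E
python3 -c "
from h import *
look((528.5,94))"
```

```text
[526.1  93.8 129. ] [(458.6, 174.9, 7.2, 46.4, 375), (529.1, 93.2, 7.2, 46.3, 302), (536.2, 155.2, 7.2, 46.3, 298)]
(529.1, 93.2, 7.2, 46.3, 302) [[9.5, -0.08, 0.3], [np.float64(-0.1), np.float64(179.9)]]
```

carry_out(
  translation=[
    [3,0,0.3],
    [6,0,0.3],
    [8,0,0.3],
    [9.1,0,0.3],
    [9.5,0,0.3],
    [9.5,0,0.3],
    [9.5,0,0.3],
  ],
  yaw=[0,0,0,0,0,0,0],
)

```text
clock: 14.58
ee_pos: [529.8, 94.8, 35.0]
eef_rot: [-0.078, 1.568, 0.078]
force: [-0.3, -0.1, -0.2]
gripper_width: 0.453
```

carry_out(
  translation=[
    [0,0,0],
    [0,0,0],
    [0,0,0],
    [0,0,0],
    [0,0,0],
  ],
  yaw=[0,0,0,0,0],
  hand=-1,
)

```text
clock: 15.0
ee_pos: [529.8, 95.3, 35.1]
eef_rot: [-0.078, 1.568, 0.079]
force: [-1.5, -1.0, 8.9]
gripper_width: 0.133
```

carry_out(
  translation=[
    [-3,0,0],
    [-6.5,0,0],
    [-9,-2,-0.2],
    [-9.6,-5.5,-0.5],
    [-9.6,-9.2,-0.9],
    [-9.6,-12.9,-1.2],
    [-9.6,-16.6,-1.5],
    [-9.6,-20.3,-1.9],
  ],
  yaw=[0,0,0,0,0,0,0,0],
)

```text
clock: 15.67
ee_pos: [530.5, -110.3, 130.8]
eef_rot: [-0.079, 1.568, 0.079]
force: [0.8, 0.3, 0.2]
gripper_width: 0.137
```

carry_out(
  translation=[
    [0,-3,-0.3],
    [0,-5,-0.45],
    [0,-5,-0.45],
    [0,-5,-0.45],
    [0,-5,-0.45],
  ],
  yaw=[0,0,0,0,0],
)

```text
clock: 16.08
ee_pos: [531.2, -158.2, 130.2]
eef_rot: [-0.079, 1.569, 0.079]
force: [0.4, 1.5, -0.6]
gripper_width: 0.133
```

```bash
cat >> h.py <<'E'
def slot(k,rad=41,M=(514.2,-198.6),z=31.3):
    a=np.radians(5.7+60*k); p,r=tool(); print(p.round(1),ctrl.read_state()["gripper_width"],need([M[0]+rad*np.cos(a),M[1]+rad*np.sin(a),z],[-.1,.995]))
E
python3 -c "
from h import *
slot(1)"
```

```text
[ 531.2 -158.2  130.2] 0.1329740024927959 [[9.89, -0.3, -0.04], [np.float64(0.0), np.float64(-180.0)]]
```

carry_out(
  translation=[
    [3,-0.3,0],
    [6,-0.3,0],
    [7.5,-0.3,0],
    [8.5,-0.3,0],
    [9.2,-0.3,0],
    [9.6,-0.3,0],
    [9.8,-0.3,0],
    [9.8,-0.3,0],
  ],
  yaw=[0,0,0,0,0,0,0,0],
)

```text
clock: 16.75
ee_pos: [531.8, -161.8, 32.5]
eef_rot: [-0.079, 1.569, 0.079]
force: [-1.7, 0.7, -0.7]
gripper_width: 0.141
```

carry_out(
  translation=[
    [0,0,0],
    [0,0,0],
    [0,0,0],
    [-1,0,0],
    [-3,0,0],
    [-6,0,0],
    [-9.8,0,0],
    [-9.8,0,0],
  ],
  yaw=[0,0,0,0,0,0,0,0],
  hand=-0.45,
)

```text
clock: 17.42
ee_pos: [533.9, -163.1, 136.8]
eef_rot: [-0.079, 1.562, 0.076]
force: [1.1, 1.0, 1.9]
gripper_width: 0.276
```

carry_out(
  translation=[
    [0,-0.5,-0.5],
    [0,-1,-1],
    [0,-1,-1],
    [0,-1,-1],
  ],
  yaw=[0,0,0,0],
)

```text
clock: 17.75
ee_pos: [521.5, -173.4, 129.4]
eef_rot: [-0.077, 1.571, 0.078]
force: [0.8, -0.2, 0.5]
gripper_width: 0.273
```

```bash
cat >> h.py <<'E'
from itertools import combinations
def tin():
    im=cam("wrist"); p,r=tool(); K=knobs(im,44,(514,-198),60); print(p.round(1),K)
    for a,b in combinations(range(len(K)),2):
        d=np.hypot(K[a][0]-K[b][0],K[a][1]-K[b][1]); 
        if d<50: print(a,b,round(d,1))
    P=cloud(im);z=P[...,2];rr=np.hypot(P[...,0]-513.8,P[...,1]+198);m=(z>18)&(z<24)&(rr<70)&(rr>60);print("tin",m.sum(),circ(P[m],(513,-198)))
    return im
E
python3 -c "
from h import *
tin(); print(need([536.2,155.2,130]))"
```

```text
[ 521.8 -173.   129.4] [(514.2, -198.5, 7.1, 43.3, 306), (530.8, -161.9, 7.1, 43.3, 293)]
0 1 40.2
tin 1355 (array([ 514.06, -197.48,   64.43]), np.float64(0.42))
[[-0.06, 32.52, 4.68]]
```

carry_out(
  translation=[
    [0,3.9,0.6],
    [0,7.8,1.2],
    [0,11.7,1.8],
    [0,15.6,2.3],
    [0,19.5,2.8],
    [0,23.4,3.4],
    [0,27.3,3.9],
    [0,31.2,4.5],
  ],
  yaw=[0,0,0,0,0,0,0,0],
  hand=-0.1,
)

```text
clock: 18.47
ee_pos: [535.5, 144.1, 129.6]
eef_rot: [-0.079, 1.57, 0.078]
force: [0.0, -0.5, -1.7]
gripper_width: 0.449
```

carry_out(
  translation=[
    [0,1.3,0.2],
    [0,1.3,0.2],
    [0,1.3,0.2],
    [0,1.3,0.2],
  ],
  yaw=[0,0,0,0],
)

```text
clock: 18.8
ee_pos: [536.6, 154.1, 129.6]
eef_rot: [-0.078, 1.57, 0.077]
force: [-0.8, -0.3, -0.0]
gripper_width: 0.454
```

```bash
python3 -c "
from h import *
look((536,155))"
```

```text
[536.7 153.9 129.8] [(445.2, 138.7, 7.0, 46.3, 402), (536.4, 155.2, 7.1, 46.3, 303), (608.7, 167.1, 7.2, 46.4, 252)]
(536.4, 155.2, 7.1, 46.3, 303) [[9.58, 0.14, -0.01], [np.float64(-0.1), np.float64(179.9)]]
```

Pot B has been knocked to (445.2,138.7) and is still upright. I'll carry on with D.

carry_out(
  translation=[
    [3,0.1,0],
    [6,0.1,0],
    [8,0.1,0],
    [9.1,0.1,0],
    [9.6,0.1,0],
    [9.6,0.1,0],
    [9.6,0.1,0],
  ],
  yaw=[0,0,0,0,0,0,0],
)

```text
clock: 19.43
ee_pos: [537.3, 155.9, 34.9]
eef_rot: [-0.078, 1.568, 0.078]
force: [0.6, 0.2, -0.2]
gripper_width: 0.454
```

carry_out(
  translation=[
    [0,0,0],
    [0,0,0],
    [0,0,0],
    [0,0,0],
    [0,0,0],
  ],
  yaw=[0,0,0,0,0],
  hand=-1,
)

```text
clock: 19.85
ee_pos: [537.3, 156.3, 35.0]
eef_rot: [-0.078, 1.568, 0.079]
force: [-1.0, -0.6, 8.2]
gripper_width: 0.135
```

carry_out(
  translation=[
    [-3,0,0],
    [-6.5,0,0],
    [-9,-2,-0.5],
    [-9.6,-5.5,-1.4],
    [-9.6,-9.2,-2.3],
    [-9.6,-12.9,-3.2],
    [-9.6,-16.6,-4.1],
    [-9.6,-20.3,-5],
  ],
  yaw=[0,0,0,0,0,0,0,0],
)

```text
clock: 20.52
ee_pos: [506.7, -52.3, 130.6]
eef_rot: [-0.079, 1.568, 0.079]
force: [1.0, -0.1, -0.2]
gripper_width: 0.137
```

carry_out(
  translation=[
    [0,-3.7,-0.9],
    [0,-7.4,-1.8],
    [0,-10,-2.6],
    [0,-11.1,-2.8],
    [0,-11.1,-2.8],
    [0,-11.1,-2.8],
    [0,-11.1,-2.8],
  ],
  yaw=[0,0,0,0,0,0,0],
)

```text
clock: 21.1
ee_pos: [490.7, -162.7, 130.1]
eef_rot: [-0.079, 1.569, 0.08]
force: [0.1, 0.7, -0.4]
gripper_width: 0.133
```

```bash
python3 -c "
from h import *
slot(2,41.2,(514.2,-198.5))"
```

```text
[ 490.7 -162.7  130.1] 0.13297537381385616 [[9.88, -0.23, -0.08], [np.float64(0.1), np.float64(-179.9)]]
```

carry_out(
  translation=[
    [3,-0.2,0],
    [6,-0.2,0],
    [7.5,-0.2,0],
    [8.5,-0.2,0],
    [9.2,-0.2,0],
    [9.6,-0.2,0],
    [9.8,-0.2,0],
    [9.8,-0.2,0],
  ],
  yaw=[0,0,0,0,0,0,0,0],
)

```text
clock: 21.77
ee_pos: [491.0, -165.9, 32.5]
eef_rot: [-0.079, 1.569, 0.078]
force: [-0.2, -0.1, -0.2]
gripper_width: 0.133
```

carry_out(
  translation=[
    [0,0,0],
    [0,0,0],
    [0,0,0],
    [-1,0,0],
    [-3,0,0],
    [-6,0,0],
    [-9.8,0,0],
    [-9.8,0,0],
  ],
  yaw=[0,0,0,0,0,0,0,0],
  hand=-0.45,
)

```text
clock: 22.43
ee_pos: [493.0, -167.2, 136.5]
eef_rot: [-0.079, 1.562, 0.076]
force: [1.3, -0.1, 0.8]
gripper_width: 0.28
```

carry_out(
  translation=[
    [0,-0.5,1],
    [0,-1,2],
    [0,-1,2],
    [0,-1,2],
  ],
  yaw=[0,0,0,0],
)

```text
clock: 22.77
ee_pos: [511.3, -174.1, 130.5]
eef_rot: [-0.078, 1.569, 0.078]
force: [-1.1, 0.6, -0.2]
gripper_width: 0.277
```

```bash
python3 -c "
from h import *
tin(); print(need([608.7,167.1,130]))"
```

```text
[ 510.9 -174.   130.3] [(489.9, -166.0, 7.1, 43.3, 315), (514.4, -198.8, 7.3, 43.3, 299), (530.7, -161.6, 7.2, 43.2, 278)]
0 1 40.9
0 2 41.0
1 2 40.6
tin 1245 (array([ 513.98, -197.44,   64.45]), np.float64(0.42))
[[0.02, 32.97, 13.12]]
```

carry_out(
  translation=[
    [0,3.6,1.4],
    [0,7.2,2.8],
    [0,10.8,4.2],
    [0,14.4,5.6],
    [0,18,7],
    [0,21.6,8.4],
    [0,25.2,9.8],
    [0,28.8,11.2],
  ],
  yaw=[0,0,0,0,0,0,0,0],
  hand=-0.1,
)

```text
clock: 23.48
ee_pos: [593.7, 125.6, 130.3]
eef_rot: [-0.078, 1.57, 0.078]
force: [0.8, -0.2, 0.9]
gripper_width: 0.453
```

carry_out(
  translation=[
    [0,3,1.4],
    [0,4.2,1.9],
    [0,4.2,1.9],
    [0,4.2,1.9],
    [0,4.2,1.9],
  ],
  yaw=[0,0,0,0,0],
)

```text
clock: 23.9
ee_pos: [608.5, 165.8, 130.1]
eef_rot: [-0.078, 1.57, 0.077]
force: [-0.9, -0.2, -0.2]
gripper_width: 0.451
```

```bash
python3 -c "
from h import *
look((608,167))"
```

```text
[608.6 165.7 130.2] [(608.9, 167.0, 7.1, 46.4, 300), (614.1, 239.3, 7.4, 46.3, 303)]
(608.9, 167.0, 7.1, 46.4, 300) [[9.62, 0.14, 0.05], [np.float64(-0.1), np.float64(179.9)]]
```

carry_out(
  translation=[
    [3,0.1,0],
    [6,0.1,0],
    [8,0.1,0],
    [9.1,0.1,0],
    [9.6,0.1,0],
    [9.6,0.1,0],
    [9.6,0.1,0],
  ],
  yaw=[0,0,0,0,0,0,0],
)

```text
clock: 24.53
ee_pos: [609.4, 168.1, 35.1]
eef_rot: [-0.078, 1.568, 0.078]
force: [0.8, -0.3, 0.4]
gripper_width: 0.447
```

carry_out(
  translation=[
    [0,0,0],
    [0,0,0],
    [0,0,0],
    [0,0,0],
    [0,0,0],
  ],
  yaw=[0,0,0,0,0],
  hand=-1,
)

```text
clock: 24.95
ee_pos: [609.4, 168.6, 35.0]
eef_rot: [-0.078, 1.568, 0.079]
force: [-0.6, -1.3, 8.5]
gripper_width: 0.137
```

carry_out(
  translation=[
    [-3,0,0],
    [-6.5,0,0],
    [-9,-2,-1],
    [-9.6,-5.3,-3],
    [-9.6,-8.6,-5],
    [-9.6,-12,-7],
    [-9.6,-15.5,-8.5],
    [-9.6,-19.3,-8.9],
  ],
  yaw=[0,0,0,0,0,0,0,0],
)

```text
clock: 25.62
ee_pos: [537.4, -33.3, 130.5]
eef_rot: [-0.078, 1.57, 0.08]
force: [2.2, -0.3, -0.8]
gripper_width: 0.139
```

carry_out(
  translation=[
    [0,-3.9,0],
    [0,-7.8,0],
    [0,-11.7,0],
    [0,-15,0],
    [0,-16.1,0],
    [0,-16.1,0],
    [0,-16.1,0],
    [0,-16.1,0],
  ],
  yaw=[0,0,0,0,0,0,0,0],
)

```text
clock: 26.28
ee_pos: [555.7, -191.3, 130.1]
eef_rot: [-0.079, 1.569, 0.08]
force: [0.1, 0.0, 0.2]
gripper_width: 0.136
```

```bash
python3 -c "
from h import *
slot(0,41.1,(514.4,-198.7))"
```

```text
[ 555.7 -191.3  130.1] 0.13622251862060664 [[9.88, -0.33, -0.07], [np.float64(0.1), np.float64(-179.9)]]
```

carry_out(
  translation=[
    [3,-0.25,0],
    [6,-0.25,0],
    [7.5,-0.25,0],
    [8.5,-0.25,0],
    [9.2,-0.25,0],
    [9.6,-0.25,0],
    [9.8,-0.25,0],
    [9.8,-0.25,0],
  ],
  yaw=[0,0,0,0,0,0,0,0],
)

```text
clock: 26.95
ee_pos: [555.9, -194.1, 32.1]
eef_rot: [-0.079, 1.57, 0.08]
force: [0.0, -0.4, 0.0]
gripper_width: 0.134
```

carry_out(
  translation=[
    [0,0,0],
    [0,0,0],
    [0,0,0],
    [-1,0,0],
    [-3,0,0],
    [-6,0,0],
    [-9.8,0,0],
    [-9.8,0,0],
  ],
  yaw=[0,0,0,0,0,0,0,0],
  hand=-0.45,
)

```text
clock: 27.62
ee_pos: [558.3, -196.6, 137.1]
eef_rot: [-0.08, 1.561, 0.076]
force: [1.1, 0.3, 0.5]
gripper_width: 0.273
```

carry_out(
  translation=[
    [0,0.5,-2],
    [0,1,-4],
    [0,1,-4],
    [0,1,-4],
  ],
  yaw=[0,0,0,0],
)

```text
clock: 27.95
ee_pos: [514.6, -189.2, 131.1]
eef_rot: [-0.078, 1.568, 0.078]
force: [0.4, 1.2, 0.1]
gripper_width: 0.276
```

```bash
python3 -c "
from h import *
tin(); print(need([614.1,239.3,130]))"
```

```text
[ 515.3 -189.2  130.9] [(489.7, -166.0, 7.1, 43.3, 316), (514.3, -198.9, 7.1, 43.3, 296), (529.3, -160.4, 7.1, 43.2, 282), (554.0, -192.6, 7.1, 43.4, 266)]
0 1 41.1
0 2 40.0
1 2 41.3
1 3 40.2
2 3 40.6
tin 1218 (array([ 514.02, -197.48,   64.43]), np.float64(0.44))
[[0.1, 41.65, 14.1]]
```

carry_out(
  translation=[
    [0,3.5,1.2],
    [0,7,2.4],
    [0,10.5,3.6],
    [0,14,4.8],
    [0,17.5,6],
    [0,21,7.2],
    [0,24.5,8.4],
    [0,28,9.6],
  ],
  yaw=[0,0,0,0,0,0,0,0],
  hand=-0.1,
)

```text
clock: 28.67
ee_pos: [583.4, 101.2, 130.4]
eef_rot: [-0.079, 1.569, 0.079]
force: [0.2, 0.1, -0.2]
gripper_width: 0.45
```

carry_out(
  translation=[
    [0,3.5,1.2],
    [0,7,2.4],
    [0,10.5,3.6],
    [0,13.65,4.5],
    [0,13.65,4.5],
    [0,13.65,4.5],
    [0,13.65,4.5],
  ],
  yaw=[0,0,0,0,0,0,0],
)

```text
clock: 29.25
ee_pos: [614.0, 238.8, 129.9]
eef_rot: [-0.079, 1.569, 0.078]
force: [1.3, 0.1, 0.5]
gripper_width: 0.45
```

```bash
python3 -c "
from h import *
look((614,239))"
```

```text
[614.1 238.2 130.1] [(614.0, 239.3, 7.0, 46.3, 301)]
(614.0, 239.3, 7.0, 46.3, 301) [[9.61, 0.11, 0.0], [np.float64(-0.1), np.float64(179.9)]]
```

carry_out(
  translation=[
    [3,0.1,0],
    [6,0.1,0],
    [8,0.1,0],
    [9.1,0.1,0],
    [9.6,0.1,0],
    [9.6,0.1,0],
    [9.6,0.1,0],
  ],
  yaw=[0,0,0,0,0,0,0],
)

```text
clock: 29.88
ee_pos: [614.4, 240.0, 35.1]
eef_rot: [-0.078, 1.568, 0.078]
force: [1.7, -0.9, -0.0]
gripper_width: 0.449
```

carry_out(
  translation=[
    [0,0,0],
    [0,0,0],
    [0,0,0],
    [0,0,0],
    [0,0,0],
  ],
  yaw=[0,0,0,0,0],
  hand=-1,
)

```text
clock: 30.3
ee_pos: [614.3, 240.5, 35.2]
eef_rot: [-0.078, 1.568, 0.079]
force: [-0.3, -1.0, 8.3]
gripper_width: 0.136
```

carry_out(
  translation=[
    [-3,0,0],
    [-6.5,0,0],
    [-9,-2,-1],
    [-9.6,-5.3,-3],
    [-9.6,-8.6,-5],
    [-9.6,-12,-7],
    [-9.6,-15.4,-9],
    [-9.6,-18.8,-11],
  ],
  yaw=[0,0,0,0,0,0,0,0],
)

```text
clock: 30.97
ee_pos: [521.9, 40.9, 130.5]
eef_rot: [-0.078, 1.569, 0.079]
force: [1.4, -0.6, -1.3]
gripper_width: 0.137
```

carry_out(
  translation=[
    [0,-3.7,-0.7],
    [0,-7.5,-1.1],
    [0,-11.4,-1.1],
    [0,-15.3,-1.1],
    [0,-19.2,-1.1],
    [0,-23.1,-1.1],
    [0,-26,-1.1],
    [0,-27.2,-1.1],
  ],
  yaw=[0,0,0,0,0,0,0,0],
)

```text
clock: 31.63
ee_pos: [538.5, -234.3, 130.6]
eef_rot: [-0.077, 1.569, 0.073]
force: [-0.4, -0.1, -0.2]
gripper_width: 0.139
```

carry_out(
  translation=[
    [0,0,0],
    [0,0,0],
    [0,0,0],
  ],
  yaw=[0,0,0],
)

```text
clock: 31.88
ee_pos: [539.2, -228.1, 130.0]
eef_rot: [-0.079, 1.569, 0.08]
force: [0.6, -0.3, -0.8]
gripper_width: 0.133
```

```bash
python3 -c "
from h import *
p,r=tool(); print(p.round(1),need([540.3,-230.7,32],[-.1,.995]),ctrl.read_state()['gripper_width'])"
```

```text
[ 539.2 -228.1  130. ] [[9.8, -0.27, 0.08], [np.float64(0.1), np.float64(-179.9)]] 0.1331962016849584
```

carry_out(
  translation=[
    [3,-0.25,0.08],
    [6,-0.25,0.08],
    [7.5,-0.25,0.08],
    [8.5,-0.25,0.08],
    [9.2,-0.25,0.08],
    [9.6,-0.25,0.08],
    [9.8,-0.25,0.08],
    [9.8,-0.25,0.08],
  ],
  yaw=[0,0,0,0,0,0,0,0],
)

```text
clock: 32.55
ee_pos: [540.4, -231.1, 32.4]
eef_rot: [-0.079, 1.569, 0.08]
force: [1.2, 0.3, -1.4]
gripper_width: 0.141
```

carry_out(
  translation=[
    [0,0,0],
    [0,0,0],
    [0,0,0],
    [-1,0,0],
    [-3,0,0],
    [-6,0,0],
    [-9.8,0,0],
    [-9.8,0,0],
  ],
  yaw=[0,0,0,0,0,0,0,0],
  hand=-0.45,
)

```text
clock: 33.22
ee_pos: [542.6, -233.5, 137.1]
eef_rot: [-0.08, 1.562, 0.076]
force: [1.1, 0.2, 1.4]
gripper_width: 0.276
```

carry_out(
  translation=[
    [0,1,-1],
    [0,3,-2.5],
    [0,3,-2.5],
    [0,3,-2.5],
  ],
  yaw=[0,0,0,0],
)

```text
clock: 33.55
ee_pos: [512.2, -203.8, 131.0]
eef_rot: [-0.079, 1.568, 0.079]
force: [0.4, 0.2, 0.4]
gripper_width: 0.274
```

```bash
python3 -c "
from h import *
tin(); print(need([445.2,138.7,130]))"
```

```text
[ 512.6 -204.5  130.9] [(489.8, -166.0, 7.3, 43.4, 314), (513.9, -198.7, 7.1, 43.3, 291), (529.4, -160.1, 7.0, 43.3, 278), (539.7, -230.0, 7.2, 43.3, 268), (554.4, -192.4, 7.2, 43.3, 260)]
0 1 40.6
0 2 40.0
1 2 41.6
1 3 40.6
1 4 41.0
2 4 40.8
3 4 40.4
tin 1137 (array([ 514.09, -197.63,   64.55]), np.float64(0.43))
[[0.08, 34.82, -3.28]]
```

Good, all gaps are 1.6 mm or less. The last pot is B at (445,139).

carry_out(
  translation=[
    [0,3.9,-0.4],
    [0,7.8,-0.8],
    [0,11.7,-1.2],
    [0,15.6,-1.6],
    [0,19.5,-2],
    [0,23.4,-2.4],
    [0,27.3,-2.8],
    [0,31.2,-3],
  ],
  yaw=[0,0,0,0,0,0,0,0],
  hand=-0.1,
)

```text
clock: 34.27
ee_pos: [451.3, 104.4, 130.6]
eef_rot: [-0.078, 1.568, 0.078]
force: [2.0, -0.0, -0.4]
gripper_width: 0.453
```

carry_out(
  translation=[
    [0,2.5,-0.3],
    [0,3.6,-0.3],
    [0,3.6,-0.3],
    [0,3.6,-0.3],
    [0,3.6,-0.3],
  ],
  yaw=[0,0,0,0,0],
)

```text
clock: 34.68
ee_pos: [445.4, 137.0, 130.1]
eef_rot: [-0.077, 1.569, 0.076]
force: [0.4, -0.4, -0.5]
gripper_width: 0.45
```

```bash
python3 -c "
from h import *
look((445,139))"
```

```text
[445.3 136.9 130.1] [(444.9, 138.4, 7.1, 46.3, 306)]
(444.9, 138.4, 7.1, 46.3, 306) [[9.61, 0.16, -0.03], [np.float64(-0.2), np.float64(179.8)]]
```

carry_out(
  translation=[
    [3,0.15,0],
    [6,0.15,0],
    [8,0.15,0],
    [9.1,0.15,0],
    [9.6,0.15,0],
    [9.6,0.15,0],
    [9.6,0.15,0],
  ],
  yaw=[0,0,0,0,0,0,0],
)

```text
clock: 35.32
ee_pos: [445.2, 139.7, 34.8]
eef_rot: [-0.078, 1.569, 0.078]
force: [-0.5, -0.1, 0.7]
gripper_width: 0.45
```

carry_out(
  translation=[
    [0,0,0],
    [0,0,0],
    [0,0,0],
    [0,0,0],
    [0,0,0],
  ],
  yaw=[0,0,0,0,0],
  hand=-1,
)

```text
clock: 35.73
ee_pos: [445.2, 140.1, 34.8]
eef_rot: [-0.078, 1.568, 0.079]
force: [-1.6, -0.3, 8.8]
gripper_width: 0.138
```

carry_out(
  translation=[
    [-3,0,0],
    [-6.5,0,0],
    [-9,-2,0],
    [-9.6,-5.5,-0.1],
    [-9.6,-9.2,-0.2],
    [-9.6,-12.9,-0.3],
    [-9.6,-16.6,-0.4],
    [-9.6,-20.3,-0.5],
  ],
  yaw=[0,0,0,0,0,0,0,0],
)

```text
clock: 36.4
ee_pos: [459.8, -64.0, 130.6]
eef_rot: [-0.079, 1.568, 0.079]
force: [1.1, 0.1, -2.0]
gripper_width: 0.138
```

carry_out(
  translation=[
    [0,-3.7,-0.1],
    [0,-7.4,-0.1],
    [0,-11.1,-0.1],
    [0,-13.5,-0.1],
    [0,-14,-0.1],
    [0,-14,-0.1],
    [0,-14,-0.1],
    [0,-14,-0.1],
  ],
  yaw=[0,0,0,0,0,0,0,0],
)

```text
clock: 37.07
ee_pos: [472.9, -200.5, 130.0]
eef_rot: [-0.079, 1.569, 0.08]
force: [0.0, 0.4, -1.2]
gripper_width: 0.139
```

```bash
python3 -c "
from h import *
p,r=tool(); print(p.round(1),need([473.3,-203.5,32],[-.1,.995]),ctrl.read_state()['gripper_width'])"
```

```text
[ 472.9 -200.5  130. ] [[9.8, -0.3, 0.01], [np.float64(0.1), np.float64(-179.9)]] 0.13858245502758818
```

carry_out(
  translation=[
    [3,-0.25,0],
    [6,-0.25,0],
    [7.5,-0.25,0],
    [8.5,-0.25,0],
    [9.2,-0.25,0],
    [9.6,-0.25,0],
    [9.8,-0.25,0],
    [9.8,-0.25,0],
  ],
  yaw=[0,0,0,0,0,0,0,0],
)

```text
clock: 37.73
ee_pos: [473.4, -204.3, 32.4]
eef_rot: [-0.079, 1.569, 0.078]
force: [1.0, -0.7, -0.9]
gripper_width: 0.14
```

carry_out(
  translation=[
    [0,0,0],
    [0,0,0],
    [0,0,0],
    [-1,0,0],
    [-3,0,0],
    [-6,0,0],
    [-9.8,0,0],
    [-9.8,0,0],
  ],
  yaw=[0,0,0,0,0,0,0,0],
  hand=-0.45,
)

```text
clock: 38.4
ee_pos: [475.4, -205.9, 136.4]
eef_rot: [-0.079, 1.562, 0.076]
force: [2.1, -0.7, 2.0]
gripper_width: 0.275
```

carry_out(
  translation=[
    [-1,1,1.5],
    [-3,1,2.5],
    [-3,1,2.5],
    [-3,1,2.5],
    [-3,1,2.5],
  ],
  yaw=[0,0,0,0,0],
)

```text
clock: 38.82
ee_pos: [496.5, -192.1, 160.1]
eef_rot: [-0.078, 1.569, 0.078]
force: [-1.1, 0.8, -0.1]
gripper_width: 0.273
```

```bash
python3 -c "
from h import *
im=tin(); save(im,'w5.png')
P=cloud(im);z=P[...,2]
for x,y in [(489.8,-166),(513.9,-198.7),(529.4,-160.1),(539.7,-230),(554.4,-192.4),(473.3,-203.5)]:
    d=np.hypot(P[...,0]-x,P[...,1]-y); m=(d>9)&(d<17)&(abs(z-28)<8); q=P[m]; A=np.c_[q[:,:2]-[x,y],np.ones(len(q))]; k,*_=np.linalg.lstsq(A,q[:,2],rcond=None); print(m.sum(),k.round(3))
"
```

```text
[ 496.3 -192.1  159.8] [(472.9, -204.5, 7.0, 43.3, 255), (490.0, -166.2, 7.2, 43.4, 244), (513.6, -198.6, 7.1, 43.4, 230), (529.3, -160.1, 7.3, 43.3, 221), (539.8, -230.0, 7.3, 43.2, 218), (554.6, -192.2, 7.3, 43.3, 207)]
0 1 41.9
0 2 41.1
1 2 40.1
1 3 39.8
2 3 41.6
2 4 40.9
2 5 41.5
3 5 40.9
4 5 40.6
tin 939 (array([ 513.73, -197.55,   64.57]), np.float64(0.51))
869 [-2.0000e-03 -1.0000e-03  2.7553e+01]
817 [-1.0000e-03  3.0000e-03  2.7618e+01]
706 [2.0000e-03 1.0000e-03 2.7551e+01]
708 [-0.0000e+00 -3.0000e-03  2.7624e+01]
672 [-0.0000e+00  2.0000e-03  2.7612e+01]
970 [0.0000e+00 1.0000e-03 2.7583e+01]
```

View pics/w5.png

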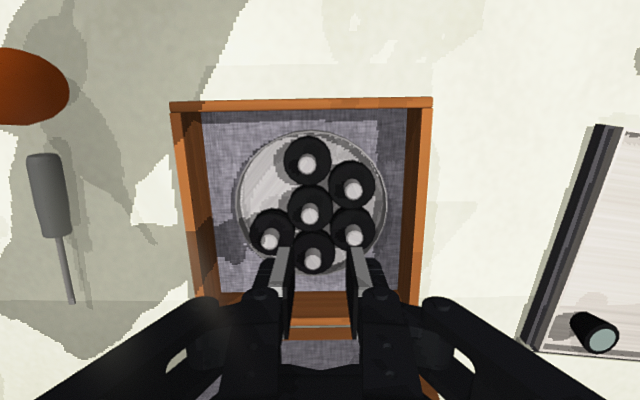

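All six pots are flat in the tin (a middle one at (311,212) with five round it), tops level at 27.6 and tilt about 0. The largest gap to a neighbour is 1.9 mm, for the pot at (307,160). I'll re-grip that one and tighten it slightly.

carry_out(
  translation=[
    [3,-0.5,-1.5],
    [6,-0.9,-2.4],
    [8.5,-0.9,-2.4],
    [8.5,-0.9,-2.4],
    [8.5,-0.9,-2.4],
    [8.5,-0.9,-2.4],
  ],
  yaw=[0,0,0,0,0,0],
)

```text
clock: 39.37
ee_pos: [474.4, -203.7, 76.1]
eef_rot: [-0.079, 1.569, 0.078]
force: [0.2, 0.2, 0.1]
gripper_width: 0.272
```

```bash
python3 -c "
from h import *
p,r=tool(); print(p.round(1),need([473.0,-203.5,33],[-.1,.995]))"
```

```text
[ 474.4 -203.7   76.1] [[4.31, 0.04, -0.14], [np.float64(-0.0), np.float64(180.0)]]
```

carry_out(
  translation=[
    [2,0.05,-0.1],
    [3.3,0.05,-0.1],
    [4,0.05,-0.1],
    [4.3,0.05,-0.1],
    [4.3,0.05,-0.1],
    [4.3,0.05,-0.1],
  ],
  yaw=[0,0,0,0,0,0],
)

```text
clock: 39.87
ee_pos: [473.5, -203.1, 32.9]
eef_rot: [-0.079, 1.568, 0.078]
force: [0.5, -0.3, 0.1]
gripper_width: 0.273
```

carry_out(
  translation=[
    [0,0,0],
    [0,0,0],
    [0,0,0],
    [0,0,0],
    [0,0.03,0.05],
    [0,0.03,0.05],
    [0,0.03,0.05],
  ],
  yaw=[0,0,0,0,0,0,0],
  hand=-1,
  newtons=25,
)

```text
clock: 40.45
ee_pos: [473.7, -203.2, 32.7]
eef_rot: [-0.079, 1.568, 0.078]
force: [-2.9, -1.3, 9.4]
gripper_width: 0.15
```

carry_out(
  translation=[
    [0,0,0],
    [0,0,0],
    [0,0,0],
    [-1,0,0],
    [-3,0,0],
    [-6,0,0],
    [-9.8,0,0],
    [-9.8,0,0],
  ],
  yaw=[0,0,0,0,0,0,0,0],
  hand=-0.45,
)

```text
clock: 41.12
ee_pos: [475.6, -203.9, 136.2]
eef_rot: [-0.079, 1.563, 0.076]
force: [1.0, -0.5, 2.2]
gripper_width: 0.273
```

carry_out(
  translation=[
    [-1,1,1.5],
    [-3,1,2.5],
    [-3,1,2.5],
    [-3,1,2.5],
    [-3,1,2.5],
  ],
  yaw=[0,0,0,0,0],
)

```text
clock: 41.53
ee_pos: [496.8, -190.2, 160.0]
eef_rot: [-0.078, 1.57, 0.078]
force: [-0.2, 0.4, 0.1]
gripper_width: 0.275
```

```bash
python3 -c "
from h import *
tin()
im=cam('wrist');P=cloud(im); lid=(P[...,2]>80)&(P[...,0]>590)&(abs(P[...,1]+190)<80); A=P[lid]; print(len(A),np.polyfit(A[:,2],A[:,0],1) if len(A)>50 else 0, A[:,2].max())
print(need([620,-190,330]))"
```

```text
[ 496.6 -190.2  159.7] [(472.9, -203.0, 7.1, 43.3, 255), (489.8, -166.0, 7.1, 43.4, 242), (513.8, -198.5, 7.3, 43.3, 232), (529.2, -160.4, 7.0, 43.3, 213), (539.7, -229.6, 7.1, 43.2, 219), (554.4, -192.1, 7.2, 43.3, 205)]
0 1 40.7
0 2 41.1
1 2 40.4
1 3 39.8
2 3 41.1
2 4 40.5
2 5 41.1
3 5 40.5
4 5 40.3
tin 928 (array([ 513.72, -197.5 ,   64.56]), np.float64(0.49))
1067 [5.32767238e-01 5.72080871e+02] 115.50091592644006
[[-17.05, -1.19, 12.27]]
```

All centre distances are now 41.1 mm or less (40 = touching). Next I shut the lid: up and forward over the tab.

carry_out(
  translation=[
    [-4,0,0],
    [-8,0,0],
    [-12,0,0],
    [-15.5,0,1],
    [-17,-0.3,4],
    [-17,-0.7,7.5],
    [-17,-1,11],
    [-17,-1.3,14.5],
  ],
  yaw=[0,0,0,0,0,0,0,0],
  hand=0.5,
)

```text
clock: 42.3
ee_pos: [644.1, -188.5, 329.6]
eef_rot: [-0.078, 1.57, 0.079]
force: [0.2, 0.7, 0.9]
gripper_width: 0.747
```

carry_out(
  translation=[
    [0,-0.1,1.2],
    [0,-0.1,1.2],
    [0,-0.1,1.2],
    [0,-0.1,1.2],
  ],
  yaw=[0,0,0,0],
)

```text
clock: 42.63
ee_pos: [654.0, -189.0, 329.7]
eef_rot: [-0.078, 1.57, 0.078]
force: [-0.6, -0.2, -0.8]
gripper_width: 0.751
```

```bash
python3 -c "
from h import *
im=cam('wrist'); save(im,'w6.png'); P=cloud(im); p,r=tool(); print(p.round(1),need([654.3,-188.2,245],[-.1,.995]))
px=cv2.cvtColor(im['pixels'],cv2.COLOR_RGB2HSV); m=(P[...,2]>235)&(P[...,2]<285)&(px[...,1]>100)&(P[...,0]>600); q=P[m]; print(len(q),q.mean(0),q.min(0),q.max(0))"
```

```text
[ 654.  -188.9  330.1] [[8.51, 0.07, 0.04], [np.float64(-0.1), np.float64(179.9)]]
3683 [ 650.40072986 -186.41831995  241.55722613] [ 635.15711819 -280.07602528  235.00149842] [665.43097392 -92.98996183 265.7343878 ]
```

View pics/w6.png

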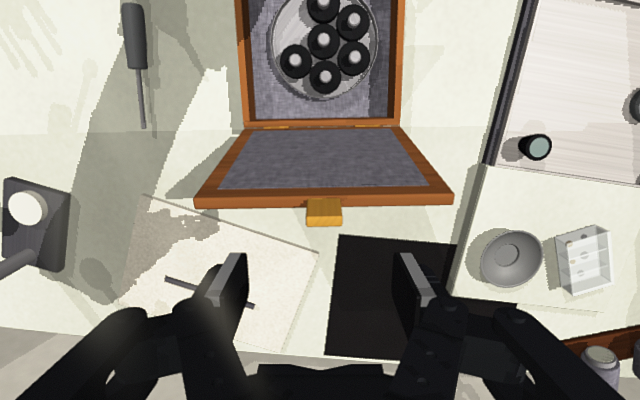

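Tab visible at (324,212), centred between the fingers. I'll go down, pinch it and swing it back.

Run:
```python
from h import *
im=cam('wrist'); P=cloud(im); m=(P[...,2]>252)&(P[...,2]<285)&(P[...,0]>600)&(abs(P[...,1]+188)<40); m[250:]=0; q=P[m]; print(len(q),np.median(q,0).round(1),q.min(0).round(1),q.max(0).round(1))
f=lambda t:np.array([-(208*np.sin(t)-5*(1-np.cos(t))),208*(1-np.cos(t))+5*np.sin(t)])/10
for k in range(2):
    t0=1.75-.44*k; print([[round(float(v[0]),2),0,round(float(v[1]),2)] for v in (f(t0-.055*(i+1))-f(t0) for i in range(8))])
```

```text
687 [ 652.8 -186.2  262.8] [ 648.5 -198.2  252.1] [ 660.1 -174.   266.1]
[[-0.2, 0, -1.13], [-0.34, 0, -2.26], [-0.41, 0, -3.4], [-0.43, 0, -4.55], [-0.37, 0, -5.69], [-0.26, 0, -6.83], [-0.09, 0, -7.96], [0.15, 0, -9.08]]
[[0.3, 0, -1.1], [0.66, 0, -2.19], [1.08, 0, -3.26], [1.55, 0, -4.3], [2.09, 0, -5.31], [2.67, 0, -6.29], [3.31, 0, -7.24], [4.01, 0, -8.15]]
```

carry_out(
  translation=[
    [2.5,0.1,0],
    [5,0.1,0],
    [7,0.1,0],
    [8,0.1,0],
    [8.5,0.1,0],
    [8.5,0.1,0],
  ],
  yaw=[0,0,0,0,0,0],
)

```text
clock: 43.23
ee_pos: [654.5, -187.4, 245.0]
eef_rot: [-0.078, 1.57, 0.078]
force: [-0.5, -0.4, 1.3]
gripper_width: 0.754
```

carry_out(
  translation=[
    [0,0,0],
    [0,0,0],
    [0,0,0],
    [0,0,0],
    [0,0,0],
    [0,0,0],
  ],
  yaw=[0,0,0,0,0,0],
  hand=-1,
  newtons=30,
)

```text
clock: 43.73
ee_pos: [655.1, -186.5, 246.3]
eef_rot: [-0.078, 1.568, 0.08]
force: [-4.1, 5.5, 9.5]
gripper_width: 0.268
```

carry_out(
  translation=[
    [-0.2,0,-1.13],
    [-0.34,0,-2.26],
    [-0.41,0,-3.4],
    [-0.43,0,-4.55],
    [-0.37,0,-5.69],
    [-0.26,0,-6.83],
    [-0.09,0,-7.96],
    [0.15,0,-9.08],
  ],
  yaw=[0,0,0,0,0,0,0,0],
)

```text
clock: 44.4
ee_pos: [564.6, -197.0, 244.7]
eef_rot: [-0.079, 1.567, 0.078]
force: [1.3, -3.3, 3.6]
gripper_width: 0.273
```

carry_out(
  translation=[
    [0.3,0,-1.1],
    [0.66,0,-2.19],
    [1.08,0,-3.26],
    [1.55,0,-4.3],
    [2.09,0,-5.31],
    [2.67,0,-6.29],
    [3.31,0,-7.24],
    [4.01,0,-8.15],
  ],
  yaw=[0,0,0,0,0,0,0,0],
)

```text
clock: 45.07
ee_pos: [483.1, -206.4, 204.6]
eef_rot: [-0.079, 1.567, 0.076]
force: [-3.0, -9.3, 6.9]
gripper_width: 0.269
```

Run:
```python
import numpy as np
f=lambda t:np.array([-(208*np.sin(t)-5*(1-np.cos(t))),208*(1-np.cos(t))+5*np.sin(t)])/10
for k in (2,3):
    t0=1.75-.44*k; s=.055 if k==2 else .05; print([[round(float(v[0]),2),0,round(float(v[1]),2)] for v in (f(t0-s*(i+1))-f(t0) for i in range(8))])
```

```text
[[0.74, 0, -0.87], [1.53, 0, -1.7], [2.36, 0, -2.49], [3.23, 0, -3.23], [4.15, 0, -3.92], [5.1, 0, -4.55], [6.08, 0, -5.14], [7.1, 0, -5.67]]
[[0.95, 0, -0.43], [1.91, 0, -0.82], [2.9, 0, -1.15], [3.9, 0, -1.44], [4.91, 0, -1.68], [5.93, 0, -1.86], [6.96, 0, -2.0], [8.0, 0, -2.08]]
```

carry_out(
  translation=[
    [0.74,0,-0.87],
    [1.53,0,-1.7],
    [2.36,0,-2.49],
    [3.23,0,-3.23],
    [4.15,0,-3.92],
    [5.1,0,-4.55],
    [6.08,0,-5.14],
    [7.1,0,-5.67],
  ],
  yaw=[0,0,0,0,0,0,0,0],
)

```text
clock: 45.73
ee_pos: [426.6, -213.0, 133.2]
eef_rot: [-0.079, 1.568, 0.074]
force: [-4.1, -17.1, 3.8]
gripper_width: 0.267
```

carry_out(
  translation=[
    [0.95,0,-0.43],
    [1.91,0,-0.82],
    [2.9,0,-1.15],
    [3.9,0,-1.44],
    [4.91,0,-1.68],
    [5.93,0,-1.86],
    [6.96,0,-2.0],
    [8.0,0,-2.08],
  ],
  yaw=[0,0,0,0,0,0,0,0],
)

```text
clock: 46.4
ee_pos: [406.1, -215.4, 52.8]
eef_rot: [-0.08, 1.568, 0.073]
force: [-5.9, -19.0, 0.6]
gripper_width: 0.269
```

carry_out(
  translation=[
    [0,0,0],
    [0,0,0],
    [0,0,0],
    [0,0,0],
    [0,0,0],
    [0,0,0],
    [0,0,0],
    [0,0,0],
  ],
  yaw=[0,0,0,0,0,0,0,0],
  hand=0.5,
)

```text
clock: 47.07
ee_pos: [406.3, -212.3, 52.5]
eef_rot: [-0.079, 1.569, 0.079]
force: [0.4, -0.5, 0.8]
gripper_width: 0.752
```

carry_out(
  translation=[
    [-3,0,0],
    [-6,0,0],
    [-10,0,0],
    [-14,0,0],
    [-16,0,0],
    [-16,0,0],
    [-16,0,0],
    [-16,0,0],
  ],
  yaw=[0,0,0,0,0,0,0,0],
)

```text
clock: 47.73
ee_pos: [405.9, -212.0, 211.9]
eef_rot: [-0.078, 1.57, 0.079]
force: [-0.8, 0.7, -0.7]
gripper_width: 0.751
```

carry_out(
  translation=[
    [0,0,0],
    [0,0,0],
    [0,0,0],
    [0,0,0],
    [0,0,0],
    [0,0,0],
    [0,0,0],
    [0,0,0],
  ],
  yaw=[0,0,0,0,0,0,0,0],
)

```text
clock: 48.4
ee_pos: [406.2, -212.3, 212.4]
eef_rot: [-0.079, 1.569, 0.078]
force: [0.5, 0.5, -0.3]
gripper_width: 0.748
```

```bash
cat > lid.py <<'E'
from h import *
im=cam('wrist'); P=cloud(im); c=np.array([517,-203])
u=np.array([.995,.1]); s=(P[...,:2]-c)@u; t=(P[...,:2]-c)@np.array([-.1,.995])
m=(abs(s)<85)&(abs(t)<85)&(P[...,2]>40)&(P[...,2]<120); m[260:]=0; q=P[m]
A=np.c_[s[m],t[m],np.ones(m.sum())]; print(m.sum(),np.linalg.lstsq(A,q[:,2],rcond=None)[0].round(4), s[m].min(), s[m].max())
for n in("scene","side"): save(cam(n),n+"_end%d.png"%int(ctrl.read_state()["clock"]))
print(ctrl.read_state()["clock"])
E
python3 lid.py
```

```text
8243 [1.54000e-02 2.00000e-04 6.13857e+01] -84.99922712406266 -38.400508224168526
48.55
```

carry_out(
  translation=[
    [-1,0,-1],
    [-3,0,-1],
    [-5,0,-1],
    [-5,0,-1],
    [-5,0,-1],
    [-5,0,-1],
    [-5,0,-1],
    [-5,0,-1],
  ],
  yaw=[0,0,0,0,0,0,0,0],
)

```text
clock: 49.22
ee_pos: [396.0, -213.2, 261.8]
eef_rot: [-0.078, 1.571, 0.078]
force: [-0.7, 0.2, -1.0]
gripper_width: 0.748
```

```bash
python3 lid.py
python3 - <<'E'
from h import *
s=cam("side"); P=cloud(s); c=np.array([517,-203]); a=(P[...,:2]-c)@np.array([.995,.1]); t=(P[...,:2]-c)@np.array([-.1,.995])
m=(abs(a)<85)&(abs(t)<85)&(P[...,2]>30)&(P[...,2]<100); A=np.c_[a[m],t[m],np.ones(m.sum())]; print("side",m.sum(),np.linalg.lstsq(A,P[...,2][m],rcond=None)[0].round(4))
save(s,"end_side.png")
E
```

```text
8118 [1.06000e-02 5.00000e-04 6.10227e+01] -84.99995501225276 -24.077336072244417
49.3667
side 1364 [-2.10000e-03 -5.00000e-04  6.29145e+01]
```

View pics/end_side.png

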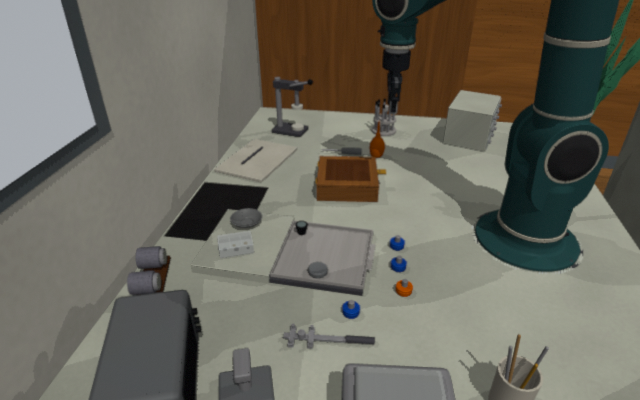

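The lid is flat and shut (slope about 0, tab at (381,172)). The tray holds only the loupe (302,228) and the cushion (318,269), and everything else is where it was. The arm is clear, so I'm handing in.

```bash
python3 -c "
from bench import ctrl
ctrl.close_job()"
```

```text
the job is handed in; nothing more can be done
```

I lifted the lid to its stop and packed all six knobbed black pots into the tin, one in the middle and five round it. Then I swung the lid shut, and handed in at about 49 s of the 210 s.

- **Pots:** just before the lid was shut, all six stood on the tin's floor with no measurable tilt. Centre distances to the middle pot were 40.4–41.1 mm and to ring neighbours 39.8–40.7 mm (40 mm is touching, reading error about ±0.5 mm).
- **Mended on the way:** one pot was knocked about 4 cm aside on the tray during the run, so I located it again before picking it up. I also re-gripped one ring pot to close a gap of about 1.9 mm.
- **Lid:** the side camera showed it flat (slope about −0.002). The wrist camera gave about 0.011, but it saw only the front part of the lid. Height also read slightly differently, about 61 mm by wrist and 63 mm by side, against 60 mm expected; I put this down to the roughly 2 mm camera calibration.
- **Everything else:** in the last side view the loupe, cushion, look-alikes and other bystanders were where they started, and the arm was touching nothing. I could not see the pots again after the lid closed.

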